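# Clamp a square tube in the welding jig with a cam clamp

## Task

Get the bright square tube ready for tacking: slide it along its nest until its far end butts tight against the dark cross rail, and set the black hand nut of the blue cam clamp, with the lever still up, so that the orange pad will start to bite on the tube when the red lever is about halfway down. Then flip the red lever fully down so that the tube is locked, and leave the other tools and offcuts where they lie.

Things in the scene. Friction and masses are not known exactly. Their poses are not given: they have to be found in the camera images.
- jig: Fixed welding jig, steel bed 275 x 420 mm, 12 mm thick. Origin underneath; x away from the robot along the tube's nest, y left along the clamp from nose to lever. Nest: two grey guides 22 mm above the bed, 44 mm apart, x -45 to 55, about y = -90 mm. Dark 40 mm cross rail along y, near face x = 85. Blue clamp over x = 0: nut and pad near y = -90, lever pin y = 80, cheeks 67 mm wide, 68 mm high there
- rail_face (a point): Point on the near face of the cross rail, in line with the nest, 20 mm above the bed (mid height of the tube); axes as the jig's. The tube is home when its end is here
- tube: Bright loose square steel tube, 150 mm long, 40 x 40 mm, 3 mm wall, 0.3 to 0.6 kg, lying in the nest under the pad, 15 to 40 mm short of the rail. Origin at the centre of its underside, x along it towards the rail, z up; top face at z = 40 mm. It slides with friction, 2 mm of play each side. Its near end sticks 20 mm or more out of the nest and can be pushed or gripped there
- tube_end (a point): Centre of the tube's far end (the one to butt on the rail), axes as the tube's
- clamp_nut (a joint): Turn of the black hand nut, rad, range 0 to 7, growing clockwise as seen from above. Clockwise lowers spindle and pad, 12 mm per full turn (1.91 mm per rad). It stays where it is left. It starts at 0.6 to 2.3, too loose (pad too high); half-throw bite is near 3.8. Its drag is about 0.2 N m, so grip it firmly (20 N or more)
- nut_grip (a point): On the axis of the black hand nut at mid-height: a round fluted nut 46 mm across, 28 mm high, on the clamp's nose, a white mark on its rim; the 17 mm spindle stands up to 25 mm out of its top. The 44 mm wide nose begins 18 mm below this point. z up the nut's axis, leaning 6 degrees towards the lever while the lever is up. It can be gripped at any yaw and regripped to turn further
- clamp_pad: Orange urethane pad 28 mm across under the spindle. Origin at the centre of its lower face, z up the spindle. It drops 7 mm per rad of lever (11 mm in all; its rim touches first). With the lever upright, 6.3 mm between this point and the tube's top makes it bite at half throw (0.785 rad); 1.4 mm more or less will do. With the lever down the clamp force is then near 38 N, changing 8 N per mm
- clamp_lever (a joint): Angle of the red cam lever, rad: 0 upright (open), 1.571 lying level (fully down, locked, against its stop). It starts at 0 to 0.12. It swings about a level pin along the jig's x, its tip going towards the jig's +y and down. Friction holds it where it is left; moving it takes 4 to 8 N at the grip, more once the pad bites
- lever_pivot (a point): Axis of the lever's pin, 60 mm above the table, axes as the jig's (fixed)
- lever_tip (a point): Free end of the red lever, 150 mm from the pin. The red grip is round, 22 mm in diameter, from 65 mm to 150 mm from the pin; z points outward along the lever
- magnet_square: Bystander: red triangular welding magnet, 96 x 85 mm, 14 mm thick, lying on the jig's bed. Origin at its underside
- wire_brush: Bystander: wire brush with wooden handle, 215 mm long, 26 mm high, lying on the jig's bed to the right of the nest. Origin at its underside
- chipping_hammer: Bystander: chipping hammer, 280 mm long, lying on the table. Origin at mid length, underside
- offcut: Bystander: red-oxide square tube offcut, 120 mm long, 40 mm square, on the table. Origin at its underside
- angle_offcut: Bystander: red-oxide angle-iron offcut, 180 mm long, 40 mm high, on the table. Origin at its underside
- angle_grinder: Bystander: angle grinder, 330 mm long, lying on the table. Origin under its gear head, at the table
- welding_helmet: Bystander: black welding helmet, 225 mm high, standing on the table. Origin at its underside
Things that resemble listed ones, but are neither listed nor needed, are in the scene too. Several things have the shape of the tube; the one meant has the colours described above.

How it is judged:
On the way:
1. with the lever still up, the tube butts on the rail and the nut is set so that the pad will bite about halfway (value of joint clamp_lever below 0.35 rad and x of tube_end in the frame of rail_face above -0.003 m and value of joint clamp_nut between 3.05 and 4.55 rad), for 0.2 s.
At the end, for the whole second after the job is handed in: The lever is fully down (1.48 rad or more), the pad presses the tube with 18 to 60 N, the tube lies straight in the nest with its end within 3 mm of the rail and at rest; no bystander moved over 30 mm. On the way, with the lever up (under 0.35), the nut stood at 3.05 to 4.55 rad with the tube home (value of joint clamp_lever above 1.48 rad and contact force between clamp_pad and tube between 18 and 60 N and x of tube_end in the frame of rail_face above -0.003 m and angle between the x axis of tube and the x axis of jig, either way round below 0.06 rad and linear speed of tube below 0.01 m/s); the robot touches nothing.
It fails at once if a bystander was moved more than 30 mm (distance of any of magnet_square, wire_brush, chipping_hammer, offcut, angle_offcut, angle_grinder, welding_helmet from where it was at the start of the episode above 0.03 m).
It also fails if it takes over 67 s, if anything falls off the work surface, if the arm or the gripper's body presses on something with over 40 N, if the wrist force passes 120 N, or if a joint passes its speed limit or range.

## Robot

A 7-joint arm with a two-finger parallel gripper is mounted at the origin on the work surface. World frame = base frame: x ahead of the robot, y to its left, z up, the work surface at z = 0. Lengths are in m, angles in rad, forces in N, time in s.
With the tool pointing down it reaches from about 0.4 to 0.9 m from the base axis. Payload 5.6 kg.
Tool frame: the origin (TCP) lies on the centre line of the jaws, within the pads' length; the fingertips stand ctrl.nose_length ahead of it and the grasp point (between the pads) lies 6 mm ahead of it (ctrl.nose_length is the distance from the TCP to the fingertips, in m); z points along the fingers, y is the line along which they close (so a half turn about z gives the same grasp; the last joint's range is limited). The gripper opens to 92 mm and grips with 3 to 60 N. Pads are 20 mm wide; open, the fingers measure 128 mm over their backs; the gripper's body (75 mm by 189 mm) begins 69 mm behind the grasp point.
Start: joints at [1.192, 0.468, -0.012, 1.603, 0.006, 1.071, -0.056], TCP at [0.214, -0.614, 0.24] pointing down, gripper open.
Joint ranges: [-2.53, 2.53], [-0.31, 2.02], [-1.57, 1.55], [0.28, 2.44], [-1.29, 4.43], [0.15, 1.84], [-2.92, 2.92]. Speed limits (rad/s): [2.57, 2.57, 3.14, 3.14, 3.14, 3.14, 3.14].

## Interface

Orientations are given as a unit quaternion [w, x, y, z].
In Python, from plant import ctrl gives the robot as it stands.
- The arm moves only by the tool servo_tool, never from a script. Its argument "motion" is a list of rows, each a list of 3 entries, a list of its own where there are three numbers: the turn, a rotation vector about the world's x, y, z scaled (see below), then the shift along the world's x, y, z scaled (see below), then the closure, from -1 (fully open) to 1 (shut), so that 0 is half open. A call has 1 to 20 rows; each row is the pose to reach, as a shift and turn from the pose commanded when the call began; what a row does not reach only later rows make up. The controller multiplies each number of a shift by 0.2 m and each number of a turn by 90 degrees. A row lasts 1/10 s, in which the tool goes at most 50 mm and 8.59 degrees, less where a joint would pass 70% of its speed; a pose out of reach is approached as far as the arm can. A call with a number of a shift or a turn outside -1 to 1 is refused whole. A call with a gripper value outside its range is refused whole. The fingers move at their own pace and stop on an object; "grip_force" is the grip in N (left out, the last holds). Time passes only in rows, so rows that repeat a pose let the fingers close. It gives the time, the measured TCP pose, the force, the opening and the grip force at its end, in the units of the state.
- ctrl.state(): the state, without advancing time (a new reading comes with each control period).
- ctrl.read_camera(name): name is "scene" or "top" or "wrist"; returns the picture (400x640x3 uint8, blue, green, red); there is no depth.
- ctrl.camera_info(name): a dict with "intrinsics" (3x3 intrinsics, pixels), "world_from_camera" (4x4, takes a point from camera to world coordinates). Camera axes: x right, y up, looking along -z (the intrinsics and any distortion apply to the point x, -y, -z); pixel columns grow to the right and rows downward; lengths in m; the calibration is good to about 2 mm. A picture is of the moment at which its call begins: read the wrist's pose just before it. camera_info takes no time and is no camera call; for the wrist camera it gives the pose at the moment of the call.
- ctrl.sign_off(): hands the job in; it is judged then, once.
The state is a dict: "time": time; "joint_positions": joint angles; "qd": joint speeds; "joint_torque": joint torques, N m; "ee_pos": TCP position; "orientation": TCP orientation; "wrist_force": force on the tool from outside, world axes, zero at the start; "torque": the same for the moment, N m; "gripper_width": opening from 0.0 (shut) to 1.0 (fully open); "gripper_force": force on a finger pad.
Only numpy, scipy, OpenCV 4.12 (cv2) and the standard library are available. Lean on these libraries where they do the work, as an engineer would, in place of code of your own. Each camera call takes 0.05 s, during which the arm holds its last target. There are 200 camera calls.

## Working session

There is one attempt and no reset: what is moved stays moved. The work goes in short steps, Python scripts to look and compute and a tool call to move; the robot and the scene stay as the last step left them, time stands still between calls to the robot, and variables do not carry over. Pictures are saved under pics/ and viewed, at most 10 in all, crops included, and the job is handed in when it is done.

Besides the shell and the picture viewer there is one more tool, called after "Request:" as a command line: name --argument value ..., lists and objects as JSON in quotes. servo_tool: Moves the arm, as the interface text tells. Shifts and turns lie within -1 to 1; 1 stands for 0.2 m of shift or 90 degrees of turn. Its arguments: {"type":"object","properties":{"motion":{"type":"array","items":{"type":"array"}},"grip_force":{"type":"number"}},"required":["motion"]}

```bash
mkdir -p pics; ls; python3 - <<'E'
from plant import ctrl
import cv2,numpy as np
print(ctrl.state(), ctrl.nose_length)
for n in("scene","top"):
    i=ctrl.camera_info(n);print(n,np.round(i["intrinsics"],1).tolist(),np.round(i["world_from_camera"],3).tolist(), [k for k in i])
    cv2.imwrite(f"pics/{n}0.png",ctrl.read_camera(n))
E
```

```text
pics
{'time': 0.0, 'joint_positions': array([ 1.19199524,  0.46836219, -0.01162886,  1.60360137,  0.0059668 ,
        1.07141092, -0.05631787]), 'qd': array([-1.05806619e-03,  6.30755448e-04,  1.12847022e-03,  8.45702256e-04,
       -1.17059945e-03, -1.09553347e-03, -7.54095702e-05]), 'joint_torque': array([ 7.68646510e-05, -5.20574749e+01, -1.24003159e-02, -2.43751216e+01,
       -5.65403514e-02,  1.72249525e-02,  1.51968884e-04]), 'ee_pos': array([ 0.21397549, -0.61320461,  0.23865925]), 'orientation': array([-8.53482128e-04,  9.85943644e-01,  1.67075932e-01, -1.86216589e-04]), 'wrist_force': array([ 0.14441938, -0.09837311, -1.03604754]), 'torque': array([ 0.00110923,  0.0320304 , -0.03277052]), 'gripper_force': 0.0, 'gripper_width': 1.0006972099732965} 0.025
scene [[363.0, 0.0, 321.0], [0.0, 363.0, 204.4], [0.0, 0.0, 1.0]] [[0.847, -0.271, 0.457, 1.022], [0.531, 0.456, -0.714, -0.752], [-0.014, 0.848, 0.53, 0.754], [0.0, 0.0, 0.0, 1.0]] ['intrinsics', 'world_from_camera']
top [[461.3, 0.0, 312.4], [0.0, 461.3, 192.1], [0.0, 0.0, 1.0]] [[0.0, 0.989, -0.146, 0.288], [-1.0, -0.002, -0.014, 0.058], [-0.014, 0.146, 0.989, 1.47], [0.0, 0.0, 0.0, 1.0]] ['intrinsics', 'world_from_camera']
```

View pics/scene0.png

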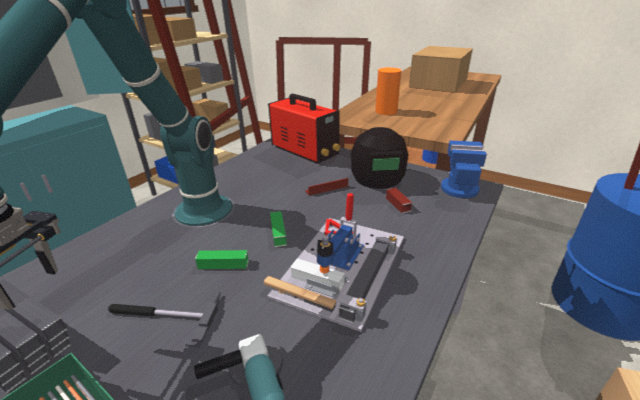

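View pics/top0.png

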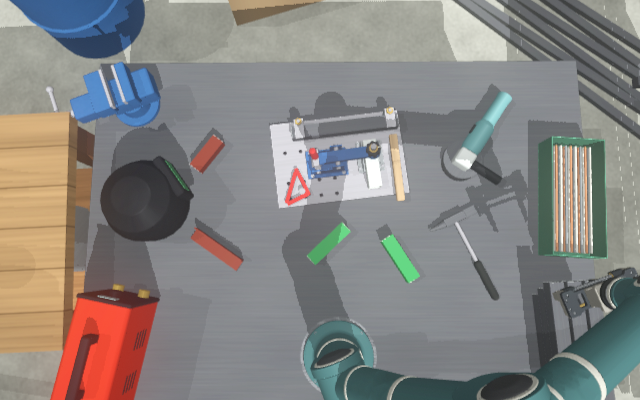

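The top view shows the jig at about (340,160): bed corners near (270,124), (402,112), (409,192) and (278,207). The nut is near (374,149), the red lever top near (313,154) and the bright tube near (374,172). Now I'll measure the jig frame and get a wrist view from above it.

```bash
cat > h.py <<'E'
import numpy as np, cv2
from plant import ctrl
def ray(info,px):
    K=np.array(info["intrinsics"]);T=np.array(info["world_from_camera"])
    d=np.linalg.inv(K)@np.array([px[0],px[1],1.]); d=np.array([d[0],-d[1],-d[2]])
    return T[:3,3],T[:3,:3]@d
def onz(info,px,z):
    o,d=ray(info,px); return o+d*(z-o[2])/d[2]
def proj(info,p):
    K=np.array(info["intrinsics"]);T=np.array(info["world_from_camera"])
    c=T[:3,:3].T@(np.array(p)-T[:3,3]); q=K@np.array([c[0],-c[1],-c[2]]); return q[:2]/q[2]
def tri(i1,p1,i2,p2):
    o1,d1=ray(i1,p1);o2,d2=ray(i2,p2)
    s=np.linalg.lstsq(np.c_[d1,-d2],o2-o1,rcond=None)[0]
    a,b=o1+s[0]*d1,o2+s[1]*d2; return (a+b)/2,np.linalg.norm(a-b)
E
python3 - <<'E'
from h import *
im=cv2.imread("pics/top0.png");i=ctrl.camera_info("top")
hsv=cv2.cvtColor(im,cv2.COLOR_BGR2HSV)
m=((hsv[...,1]<40)&(hsv[...,2]>140)).astype(np.uint8)
m[:95]=0;m[215:]=0;m[:,:255]=0;m[:,420:]=0
m=cv2.morphologyEx(m,cv2.MORPH_CLOSE,np.ones((7,7)))
c=max(cv2.findContours(m,0,2)[0],key=cv2.contourArea)
r=cv2.minAreaRect(c);print(r)
b=cv2.boxPoints(r)
for p in b: print(p,onz(i,p,.012).round(3))
C=onz(i,b.mean(0),.012);print("centre",C)
cr=im[95:215,255:415];cv2.imwrite("pics/topc.png",cv2.resize(cr,None,fx=4.8,fy=4.8,interpolation=cv2.INTER_CUBIC))
w=ctrl.camera_info("wrist");print(np.round(w["intrinsics"],1).tolist(),np.round(w["world_from_camera"],3).tolist())
E
```

```text
((337.0, 154.49998474121094), (163.99996948242188, 118.99998474121094), -0.0)
[255.00002 213.99997] [0.434 0.261 0.012]
[255.00002  94.99999] [0.829 0.268 0.012]
[419.  95.] [ 0.826 -0.272  0.012]
[419.      213.99997] [ 0.434 -0.259  0.012]
centre [ 0.62686243 -0.00122679  0.012     ]
[[302.4, 0.0, 314.8], [0.0, 302.4, 201.9], [0.0, 0.0, 1.0]] [[0.329, 0.913, 0.239, 0.28], [-0.944, 0.319, 0.082, -0.591], [-0.001, -0.253, 0.968, 0.384], [0.0, 0.0, 0.0, 1.0]]
```

View pics/topc.png

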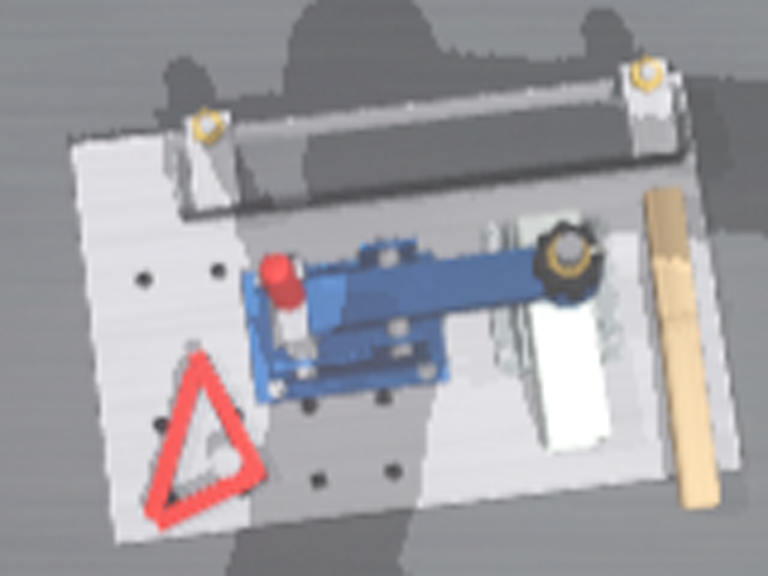

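```bash
cat >> h.py <<'E'
E
python3 - <<'E'
from h import *
i=ctrl.camera_info("top")
f=lambda x,y,z:onz(i,(255+x/4.8-.4,95+y/4.8-.4),z)
lt,lb,rb=f(72,142,.012),f(117,543,.012),f(740,467,.012)
print(lt,lb,rb,np.linalg.norm(lt-lb),np.linalg.norm(rb-lb))
e=rb-lb; yaw=np.arctan2(-(-e)[0],(-e)[1]); e2=lt-lb; yaw2=np.arctan2(e2[1],e2[0]);print(yaw,yaw2)
O=(lt+rb)/2;
y=(yaw*2+yaw2)/3;R=np.array([[np.cos(y),-np.sin(y)],[np.sin(y),np.cos(y)]])
print("O",O)
for n,p in dict(railL=f(190,215,.012),railR=f(685,157,.012),nut=f(570,255,.10),lever=f(277,268,.21),tubenear=f(578,447,.052),tubeL=f(547,450,.052),tubeR=f(608,440,.052)).items():
    print(n,p.round(3),((p-O)[:2]@R).round(3))
E
```

```text
[0.7289293  0.21830385 0.012     ] [0.45407344 0.18457415 0.012     ] [ 0.50433599 -0.22880595  0.012     ] 0.27691774337054864 0.41642458423085443
0.12099525874144623 0.12210722933607464
O [ 0.61663265 -0.00525105  0.012     ]
railL [0.678 0.138 0.012] [0.078 0.134]
railR [ 0.717 -0.198  0.012] [ 0.076 -0.203]
nut [ 0.627 -0.108  0.1  ] [-0.002 -0.103]
lever [0.593 0.076 0.21 ] [-0.014  0.083]
tubenear [ 0.512 -0.117  0.052] [-0.118 -0.098]
tubeL [ 0.51  -0.097  0.052] [-0.117 -0.078]
tubeR [ 0.516 -0.136  0.052] [-0.116 -0.118]
```

Request:
servo_tool --motion '[[[0, 0, -0.06], [0.5, 0.8, 0.4], -1], [[0, 0, -0.134], [0.5, 0.9, 0.4], -1], [[0, 0, -0.134], [0.5, 0.9, 0.4], -1], [[0, 0, -0.134], [0.5, 0.9, 0.4], -1], [[0, 0, -0.134], [0.5, 0.9, 0.4], -1], [[0, 0, -0.134], [0.5, 0.9, 0.4], -1]]'

```text
time: 0.7
ee_pos: [0.3167, -0.4312, 0.321]
orientation: [0.001, 0.998, 0.066, 0.001]
wrist_force: [-0.3, -0.4, 0.7]
gripper_width: 0.998
gripper_force: 0.0
```

Request:
servo_tool --motion '[[[0, 0, 0], [0.5, 0.9, 0], 1], [[0, 0, 0], [0.5, 0.9, 0], 1], [[0, 0, 0], [0.5, 0.9, 0], 1], [[0, 0, 0], [0.5, 0.9, 0], 1], [[0, 0, 0], [0.5, 0.9, 0], 1], [[0, 0, 0], [0.5, 0.9, 0], 1]]'

```text
time: 1.3
ee_pos: [0.4142, -0.2537, 0.3189]
orientation: [-0.0, 0.998, 0.063, -0.001]
wrist_force: [-0.9, -0.5, -0.5]
gripper_width: 0.495
gripper_force: 0.0
```

Request:
servo_tool --motion '[[[0, 0, 0], [0.5, 0.85, -0.1], 1], [[0, 0, 0], [0.5, 0.85, -0.1], 1], [[0, 0, 0], [0.5, 0.85, -0.1], 1], [[0, 0, 0], [0.5, 0.85, -0.1], 1], [[0, 0, 0], [0.5, 0.85, -0.1], 1], [[0, 0, 0], [0.5, 0.85, -0.1], 1], [[0, 0, 0], [0.5, 0.85, -0.1], 1]]'

```text
time: 2.0
ee_pos: [0.5135, -0.0869, 0.2991]
orientation: [0.0, 0.998, 0.06, -0.001]
wrist_force: [-0.2, 0.1, -0.1]
gripper_width: 0.004
gripper_force: 0.0
```

```bash
cat > look.py <<'E'
import sys,pickle
from h import *
n=sys.argv[1]
i=ctrl.camera_info("wrist");im=ctrl.read_camera("wrist")
pickle.dump(i,open(f"pics/{n}.pkl","wb"));cv2.imwrite(f"pics/{n}.png",im)
s=ctrl.state();print(s["time"],s["ee_pos"].round(4),s["orientation"].round(4),s["joint_positions"].round(2),s["wrist_force"].round(1))
E
python3 look.py w1
```

```text
2.05 [ 0.5135 -0.0868  0.2993] [ 4.000e-04  9.982e-01  6.020e-02 -4.000e-04] [ 0.41  0.22 -0.36  1.83  0.09  1.11 -1.43] [-0.4 -0.   0.1]
```

View pics/w1.png

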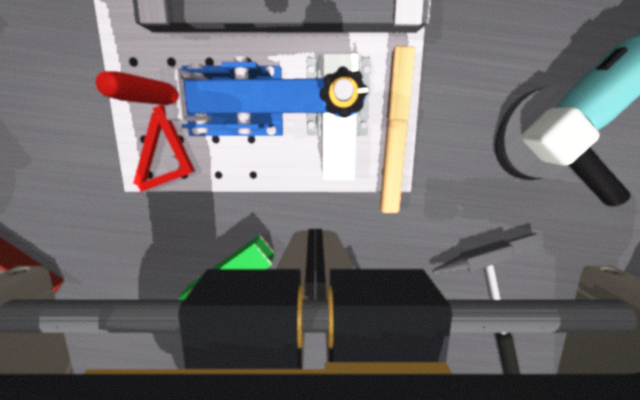

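The wrist view is aligned with the jig. Bed corners are at (124,192) and (411,192), the tube's near end at y≈179 (x 323 to 356), and the nut at (344,92) with its white mark pointing right. The red lever tip is at (108,84), and the rail's near-face edge is at y≈31.

```bash
python3 - <<'E'
from h import *
import pickle
i=pickle.load(open("pics/w1.pkl","rb"))
f=lambda x,y,z:onz(i,(x,y),z)
a,b=f(124,192,.012),f(411,192,.012);e=a-b;print(a,b,np.linalg.norm(e))
y=np.arctan2(-e[0],e[1]);R=np.array([[np.cos(y),-np.sin(y)],[np.sin(y),np.cos(y)]])
print("yaw",y)
O=(a+b)/2+np.r_[R@[.1375,0],0];print("O",O)
for n,p in dict(railtop=f(285,27,.052),railbot=f(285,31,.012),nut=f(343,91,.11),nut12=f(343,91,.12),tip=f(108,84,.205),tubeL=f(323,179,.052),tubeR=f(356,179,.052),gL=f(307,130,.034),gR=f(368,135,.034)).items():
    print(n,p.round(4),((p-O)[:2]@R).round(4))
it=ctrl.camera_info("top"); wn=tri(i,(344,92),it,(255+571/4.8-.4,95+252/4.8-.4));print("nut tri",wn,((wn[0]-O)[:2]@R))
E
python3 - <<'E'
import cv2
im=cv2.imread("pics/scene0.png")
a=cv2.resize(im[190:310,290:410],None,fx=5,fy=5,interpolation=2)
cv2.imwrite("pics/scenec.png",a)
E
```

```text
[0.45206845 0.18536425 0.012     ] [ 0.50250494 -0.23209412  0.012     ] 0.4204941542754234
yaw 0.12023525014812217
O [ 0.61379401 -0.00687239  0.012     ]
railtop [ 0.686  -0.0327  0.052 ] [ 0.0686 -0.0343]
railbot [ 0.6919 -0.0284  0.012 ] [ 0.075  -0.0307]
nut [ 0.6184 -0.1054  0.11  ] [-0.0072 -0.0984]
nut12 [ 0.6174 -0.1047  0.12  ] [-0.0082 -0.0975]
tip [0.5923 0.0757 0.205 ] [-0.0115  0.0846]
tubeL [ 0.5133 -0.0995  0.052 ] [-0.1109 -0.0799]
tubeR [ 0.5185 -0.1426  0.052 ] [-0.1109 -0.1233]
gL [ 0.5726 -0.0711  0.034 ] [-0.0486 -0.0588]
gR [ 0.576  -0.1521  0.034 ] [-0.055  -0.1397]
nut tri (array([ 0.61163907, -0.10111459,  0.16954242]), np.float64(0.0014303297134737965)) [-0.01344333 -0.09330334]
```

View pics/scenec.png

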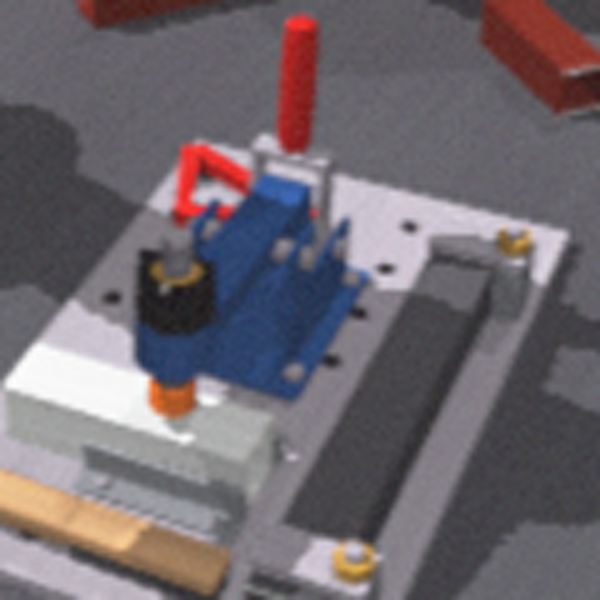

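Request:
servo_tool --motion '[[[0, 0, 0], [-0.18, -0.19, -0.5], 1], [[0, 0, 0], [-0.18, -0.19, -1], 1], [[0, 0, 0], [-0.18, -0.19, -1], 1], [[0, 0, 0], [-0.18, -0.19, -1], 1], [[0, 0, 0], [-0.18, -0.19, -1], 1], [[0, 0, 0], [-0.18, -0.19, -1], 1]]'

```text
time: 2.65
ee_pos: [0.4773, -0.1229, 0.0991]
orientation: [-0.0, 0.998, 0.061, -0.001]
wrist_force: [0.7, 0.9, 0.9]
gripper_width: 0.005
gripper_force: 0.0
```

Request:
servo_tool --motion '[[[0, 0, 0], [0, 0, -0.27], 1], [[0, 0, 0], [0, 0, -0.27], 1], [[0, 0, 0], [0, 0, -0.27], 1]]'

```text
time: 2.95
ee_pos: [0.479, -0.1218, 0.0469]
orientation: [0.0, 0.998, 0.063, 0.0]
wrist_force: [-0.2, -0.2, 0.3]
gripper_width: 0.006
gripper_force: 0.0
```

```bash
cat >> h.py <<'E'
yaw=.1205; R=np.array([[np.cos(yaw),-np.sin(yaw)],[np.sin(yaw),np.cos(yaw)]]); J=np.array([.605,-.017])
toj=lambda p:np.r_[(np.array(p[:2])-J)@R,p[2]]
tow=lambda p:np.r_[J+R@np.array(p[:2]),p[2]]
E
python3 - <<'E'
from h import *
i=ctrl.camera_info("scene")
for n,(x,y) in dict(collar=(178,270),nuttoprimfront=(176,283),nutbotfront=(175,332),spindletop=(178,232),padbotfront=(172,415)).items():
    o,d=ray(i,(290+x/5-.4,190+y/5-.4))
    A=np.r_[tow([0,-.088,0])]
    s=((A-o)[:2]@d[:2])/(d[:2]@d[:2]);print(n,(o+s*d).round(4),toj(o+s*d).round(4))
s=ctrl.state();print(s["ee_pos"],toj(s["ee_pos"]),s["wrist_force"])
E
```

```text
collar [ 0.6183 -0.1027  0.1524] [ 0.0029 -0.0866  0.1524]
nuttoprimfront [ 0.6173 -0.1033  0.1436] [ 0.0019 -0.0871  0.1436]
nutbotfront [ 0.6166 -0.1037  0.1096] [ 0.0011 -0.0875  0.1096]
spindletop [ 0.6185 -0.1026  0.1776] [ 0.0031 -0.0866  0.1776]
padbotfront [ 0.6147 -0.1049  0.0491] [-0.0009 -0.0884  0.0491]
[ 0.47897412 -0.12177499  0.0469291 ] [-0.13770688 -0.08886584  0.0469291 ] [-0.20815207 -0.19837691  0.33045218]
```

Request:
servo_tool --motion '[[[0, 0, 0], [0.08, -0.005, 0], 1], [[0, 0, 0], [0.13, 0, 0], 1], [[0, 0, 0], [0.17, 0.005, 0], 1], [[0, 0, 0], [0.21, 0.01, 0], 1], [[0, 0, 0], [0.25, 0.015, 0], 1], [[0, 0, 0], [0.28, 0.02, 0], 1], [[0, 0, 0], [0.29, 0.022, 0], 1], [[0, 0, 0], [0.29, 0.022, 0], 1]]'

```text
time: 3.75
ee_pos: [0.5361, -0.1175, 0.0467]
orientation: [0.0, 0.998, 0.063, -0.0]
wrist_force: [-4.4, -0.6, 3.2]
gripper_width: 0.01
gripper_force: 2.0
```

Request:
servo_tool --motion '[[[0, 0, 0], [0.01, 0.001, 0], 1], [[0, 0, 0], [0.015, 0.002, 0], 1], [[0, 0, 0], [0.02, 0.002, 0], 1]]'

```text
time: 4.05
ee_pos: [0.5388, -0.1172, 0.0462]
orientation: [0.0, 0.998, 0.062, -0.001]
wrist_force: [-7.1, -0.6, 6.1]
gripper_width: 0.004
gripper_force: 3.5
```

Request:
servo_tool --motion '[[[0, 0, 0], [0.01, 0.001, 0], 1], [[0, 0, 0], [0.02, 0.002, 0], 1], [[0, 0, 0], [0.02, 0.002, 0], 1]]'

```text
time: 4.35
ee_pos: [0.5409, -0.1171, 0.0459]
orientation: [0.0, 0.998, 0.062, -0.003]
wrist_force: [-12.2, -1.7, 10.5]
gripper_width: 0.007
gripper_force: 5.7
```

Request:
servo_tool --motion '[[[0, 0, 0], [0.01, 0.001, 0], 1], [[0, 0, 0], [0.02, 0.002, 0], 1], [[0, 0, 0], [0.02, 0.002, 0], 1]]'

```text
time: 4.65
ee_pos: [0.541, -0.1171, 0.0456]
orientation: [0.0, 0.998, 0.062, -0.008]
wrist_force: [-21.3, -0.3, 19.4]
gripper_width: 0.007
gripper_force: 10.6
```

```bash
python3 look.py w2
```

```text
4.7 [ 0.541  -0.1171  0.0456] [ 3.000e-04  9.981e-01  6.190e-02 -7.500e-03] [ 0.35  0.61 -0.25  1.94  0.25  0.64 -1.51] [-20.6  -0.9  18.9]
```

Request:
servo_tool --motion '[[[0, 0, 0], [-0.04, -0.005, 0], 1], [[0, 0, 0], [-0.15, -0.018, 0], 1], [[0, 0, 0], [-0.15, -0.018, 0.1], 1], [[0, 0, 0], [-0.15, -0.018, 1], 1], [[0, 0, 0], [-0.15, -0.018, 1], 1], [[0, 0, 0], [-0.15, -0.018, 1], -1], [[0, 0, 0], [-0.15, -0.018, 1], -1], [[0, 0, 0], [-0.15, -0.018, 1], -1]]'

```text
time: 5.5
ee_pos: [0.5218, -0.1198, 0.2514]
orientation: [0.002, 0.998, 0.063, 0.006]
wrist_force: [0.1, -0.6, 0.1]
gripper_width: 0.24
gripper_force: 0.0
```

Request:
servo_tool --motion '[[[0, 0, 0.1], [0, 0, 0.2], -1], [[0, 0, 0.2], [0.1, 0, 0.3], -1], [[0, 0, 0.3], [0.2, 0, 0.3], -1], [[0, 0, 0.4], [0.3, 0, 0.3], -1], [[0, 0, 0.5], [0.5, 0.08, 0.3], -1], [[0, 0, 0.6], [0.5, 0.08, 0.3], -1], [[0, 0, 0.7], [0.5, 0.08, 0.3], -1], [[0, 0, 0.8], [0.5, 0.08, 0.3], -1], [[0, 0, 0.9], [0.5, 0.08, 0.3], -1], [[0, 0, 1.0], [0.5, 0.08, 0.3], -1], [[0, 0, 1.0], [0.5, 0.08, 0.3], -1]]'

```text
time: 6.6
ee_pos: [0.6184, -0.1033, 0.3048]
orientation: [-0.0, 0.66, 0.752, 0.001]
wrist_force: [-0.5, -0.1, -0.4]
gripper_width: 1.0
gripper_force: 0.0
```

Request:
servo_tool --motion '[[[0, 0, 0.1], [0, 0, 0], -1], [[0, 0, 0.2], [0, 0, 0], -1], [[0, 0, 0.27], [0, 0, 0], -1], [[0, 0, 0.27], [0, 0, 0], -1]]'

```text
time: 7.0
ee_pos: [0.6183, -0.1034, 0.3048]
orientation: [-0.0, 0.489, 0.873, 0.001]
wrist_force: [0.9, 0.4, 0.7]
gripper_width: 1.004
gripper_force: 0.0
```

Request:
servo_tool --motion '[[[-0.066, -0.008, 0], [0, 0, 0], -1], [[-0.066, -0.008, 0], [0, 0, 0], -1]]'

```text
time: 7.2
ee_pos: [0.6181, -0.1002, 0.3055]
orientation: [0.031, 0.487, 0.872, -0.042]
wrist_force: [-0.1, 1.6, 0.1]
gripper_width: 0.997
gripper_force: 0.0
```

```bash
python3 look.py w3; python3 - <<'E'
from h import *
import pickle
from scipy.spatial.transform import Rotation as S
s=ctrl.state();q=s["orientation"];M=S.from_quat(np.r_[q[1:],q[0]]).as_matrix();print(M.round(3),toj(s["ee_pos"]).round(4))
i=pickle.load(open("pics/w3.pkl","rb"))
for p in [(0,-.088,.133),(.0,-.082,.177),(-.065,-.09,.052)]: print(proj(i,tow(p)).round(0))
# where does the TCP axis meet
E
```

```text
7.25 [ 0.6182 -0.1014  0.3056] [ 0.0306  0.4874  0.8717 -0.0412] [ 0.56  0.45 -0.68  1.58  0.41  1.22  0.34] [-0.3 -0.3  0.5]
[[-0.523  0.852  0.013]
 [ 0.847  0.521 -0.102]
 [-0.094 -0.042 -0.995]] [ 0.003  -0.0853  0.3056]
[319. 177.]
[320. 184.]
[275. 141.]
```

View pics/w3.png

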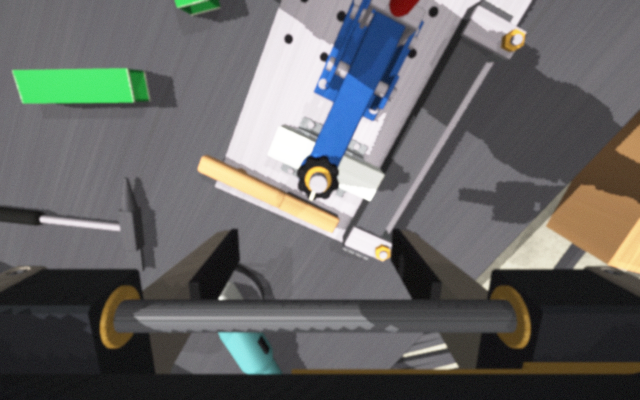

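The wrist view shows the nut at (318,176) and the spindle top at (318,185), within 1 px of prediction. The tube's far end sits against the rail near (383,185). Descending along the nut axis.

Request:
servo_tool --motion '[[[0, 0, 0], [-0.019, 0.075, 0], -1], [[0, 0, 0], [-0.017, 0.055, -0.2], -1], [[0, 0, 0], [-0.014, 0.034, -0.4], -1], [[0, 0, 0], [-0.012, 0.013, -0.6], -1], [[0, 0, 0], [-0.01, 0, -0.72], -1], [[0, 0, 0], [-0.009, -0.008, -0.798], -1], [[0, 0, 0], [-0.009, -0.008, -0.798], -1]]'

```text
time: 7.95
ee_pos: [0.6152, -0.1054, 0.144]
orientation: [0.029, 0.489, 0.871, -0.042]
wrist_force: [-0.0, -0.3, -0.6]
gripper_width: 1.002
gripper_force: 0.0
```

Request:
servo_tool --motion '[[[0, 0, 0], [0, 0, 0], 1], [[0, 0, 0], [0, 0, 0], 1], [[0, 0, 0], [0, 0, 0], 1], [[0, 0, 0], [0, 0, 0], 1], [[0, 0, 0], [0, 0, 0], 1], [[0, 0, 0], [0, 0, 0], 1]]' --grip_force 35

```text
time: 8.55
ee_pos: [0.6166, -0.1052, 0.1463]
orientation: [0.031, 0.488, 0.871, -0.042]
wrist_force: [6.4, 3.3, -0.9]
gripper_width: 0.502
gripper_force: 4.4
```

```bash
cat > st.py <<'E'
from h import *
from scipy.spatial.transform import Rotation as S
s=ctrl.state();q=s["orientation"];M=S.from_quat(np.r_[q[1:],q[0]]).as_matrix()
print(s["time"],toj(s["ee_pos"]).round(4),"yaw",np.arctan2(M[1,0],M[0,0]).round(3),"toolz",M[:,2].round(3),"q",s["joint_positions"].round(2),"F",s["wrist_force"].round(1),"T",s["torque"].round(2),s["gripper_width"],s["gripper_force"])
E
python3 st.py
```

```text
8.55 [ 0.0009 -0.089   0.1463] yaw 2.122 toolz [ 0.013 -0.103 -0.995] q [ 0.5   0.61 -0.6   1.73  0.54  0.95  0.21] F [ 6.4  3.3 -0.9] T [ 1.05 -1.81  0.16] 0.5020088226922466 4.385793507099152
```

Request:
servo_tool --motion '[[[0, 0, 0], [0, 0, 0], 1], [[0, 0, 0], [0, 0, 0], 1], [[0, 0, 0], [0, 0, 0], 1]]' --grip_force 35

```text
time: 8.85
ee_pos: [0.6168, -0.1051, 0.1463]
orientation: [0.031, 0.488, 0.871, -0.042]
wrist_force: [1.7, 0.5, 1.3]
gripper_width: 0.493
gripper_force: 35.0
```

Request:
servo_tool --motion '[[[-0.001, 0.009, 0.09], [0, 0, 0], 1], [[-0.002, 0.019, 0.18], [0, 0, 0], 1], [[-0.003, 0.028, 0.27], [0, 0, 0], 1]]'

```text
time: 9.15
ee_pos: [0.618, -0.1039, 0.1462]
orientation: [0.023, 0.29, 0.956, -0.046]
wrist_force: [6.0, 2.8, -4.1]
gripper_width: 0.495
gripper_force: 35.0
```

```bash
python3 st.py
```

```text
9.15 [ 0.0025 -0.0878  0.1462] yaw 2.555 toolz [ 0.017 -0.1   -0.995] q [ 0.57  0.64 -0.7   1.73  0.61  0.97  0.59] F [ 6.   2.8 -4.1] T [ 0.93 -1.54 -0.05] 0.4953692021434814 34.995360374450684
```

Request:
servo_tool --motion '[[[-0.001, 0.009, 0.09], [0, 0, 0], 1], [[-0.002, 0.019, 0.18], [0, 0, 0], 1], [[-0.003, 0.028, 0.27], [0, 0, 0], 1]]'

```text
time: 9.45
ee_pos: [0.6186, -0.1023, 0.1461]
orientation: [0.013, 0.081, 0.996, -0.048]
wrist_force: [7.8, 6.0, -6.7]
gripper_width: 0.496
gripper_force: 35.0
```

```bash
sed -i 's/^print(s\["time"\]/print("axT",-M[:,2]@s["torque"]);&/' st.py; python3 st.py
```

```text
axT -0.21240015830126063
9.45 [ 0.0033 -0.0863  0.1461] yaw 2.982 toolz [ 0.018 -0.097 -0.995] q [ 0.62  0.67 -0.79  1.72  0.67  1.01  0.97] F [ 7.8  6.  -6.7] T [ 1.69 -1.95  0.01] 0.49592231996856617 34.99475061893463
```

Request:
servo_tool --motion '[[[-0.001, 0.009, 0.09], [0, 0, 0], 1], [[-0.002, 0.019, 0.18], [0, 0, 0], 1], [[-0.003, 0.028, 0.27], [0, 0, 0], 1]]'

```text
time: 9.75
ee_pos: [0.6185, -0.1005, 0.1459]
orientation: [0.003, -0.133, 0.99, -0.048]
wrist_force: [7.5, 9.3, -7.4]
gripper_width: 0.497
gripper_force: 35.0
```

```bash
python3 st.py
```

```text
axT -0.1905298021651011
9.75 [ 0.0034 -0.0845  0.1459] yaw -2.876 toolz [ 0.018 -0.094 -0.995] q [ 0.67  0.71 -0.87  1.72  0.74  1.04  1.35] F [ 7.5  9.3 -7.4] T [ 2.43 -1.84  0.03] 0.4966594029863038 34.994768500328064
```

Request:
servo_tool --motion '[[[-0.001, 0.009, 0.09], [0, 0, 0], 1], [[-0.002, 0.019, 0.18], [0, 0, 0], 1]]'

```text
time: 9.95
ee_pos: [0.6179, -0.0996, 0.1459]
orientation: [-0.005, -0.271, 0.962, -0.046]
wrist_force: [5.5, 12.0, -4.2]
gripper_width: 0.491
gripper_force: 35.0
```

```bash
python3 st.py
```

```text
axT -1.2890606266023894
9.95 [ 0.0028 -0.0836  0.1459] yaw -2.594 toolz [ 0.015 -0.092 -0.996] q [ 0.71  0.74 -0.93  1.72  0.78  1.07  1.61] F [ 5.5 12.  -4.2] T [ 3.   -1.47 -1.11] 0.4906944874730645 34.99436795711517
```

Request:
servo_tool --motion '[[[-0.001, 0.009, 0.09], [0, 0, 0], 1], [[-0.002, 0.019, 0.18], [0, 0, 0], 1]]'

```text
time: 10.15
ee_pos: [0.6157, -0.1005, 0.1456]
orientation: [-0.015, -0.403, 0.914, -0.045]
wrist_force: [1.1, 13.4, -1.9]
gripper_width: 0.492
gripper_force: 35.0
```

```bash
python3 st.py
```

```text
axT -1.3105949136975035
10.15 [ 0.0006 -0.0842  0.1456] yaw -2.312 toolz [ 0.009 -0.094 -0.996] q [ 0.74  0.77 -0.98  1.72  0.82  1.1   1.86] F [ 1.1 13.4 -1.9] T [ 3.42 -0.39 -1.25] 0.4922688170151055 34.99199867248535
```

Request:
servo_tool --motion '[[[0.001, -0.009, -0.09], [0, 0, 0], 1], [[0.002, -0.019, -0.18], [0, 0, 0], 1], [[0.003, -0.028, -0.27], [0, 0, 0], 1], [[0.005, -0.038, -0.36], [0, 0, 0], 1], [[0.006, -0.047, -0.45], [0, 0, 0], 1], [[0.007, -0.056, -0.54], [0, 0, 0], 1], [[0.008, -0.066, -0.63], [0, 0, 0], 1], [[0.009, -0.075, -0.72], [0, 0, 0], 1], [[0.01, -0.085, -0.81], [0, 0, 0], 1], [[0.011, -0.094, -0.895], [0, 0, 0], 1]]'

```text
time: 11.15
ee_pos: [0.6159, -0.1025, 0.1458]
orientation: [0.021, 0.291, 0.956, -0.045]
wrist_force: [-1.2, 5.1, 0.9]
gripper_width: 0.496
gripper_force: 35.0
```

```bash
python3 st.py
```

```text
axT 0.1401942320680754
11.15 [ 0.0006 -0.0862  0.1458] yaw 2.553 toolz [ 0.014 -0.098 -0.995] q [ 0.57  0.64 -0.7   1.73  0.61  0.98  0.59] F [-1.2  5.1  0.9] T [1.39 0.07 0.15] 0.49609265619407694 34.99399244785309
```

Request:
servo_tool --motion '[[[0.001, -0.009, -0.09], [0, 0, 0], 1], [[0.002, -0.019, -0.18], [0, 0, 0], 1], [[0.003, -0.028, -0.27], [0, 0, 0], 1], [[0.005, -0.038, -0.36], [0, 0, 0], 1], [[0.006, -0.047, -0.45], [0, 0, 0], 1], [[0.007, -0.056, -0.54], [0, 0, 0], 1], [[0.008, -0.066, -0.63], [0, 0, 0], 1], [[0.009, -0.075, -0.72], [0, 0, 0], 1], [[0.01, -0.085, -0.81], [0, 0, 0], 1], [[0.011, -0.094, -0.895], [0, 0, 0], 1]]'

```text
time: 12.15
ee_pos: [0.614, -0.103, 0.1458]
orientation: [0.047, 0.842, 0.537, -0.024]
wrist_force: [-7.3, 4.6, 6.3]
gripper_width: 0.492
gripper_force: 35.0
```

```bash
python3 st.py
```

```text
axT 0.16647037759326794
12.15 [-0.0014 -0.0865  0.1458] yaw 1.134 toolz [ 0.01  -0.104 -0.995] q [ 0.35  0.56 -0.39  1.75  0.39  0.9  -0.67] F [-7.3  4.6  6.3] T [1.32 1.63 0.01] 0.49189403539638815 34.99571979045868
```

Request:
servo_tool --motion '[[[0.001, -0.009, -0.09], [0, 0, 0], 1], [[0.002, -0.019, -0.18], [0, 0, 0], 1], [[0.003, -0.028, -0.27], [0, 0, 0], 1], [[0.005, -0.038, -0.36], [0, 0, 0], 1], [[0.006, -0.047, -0.45], [0, 0, 0], 1], [[0.007, -0.056, -0.54], [0, 0, 0], 1], [[0.008, -0.067, -0.635], [0, 0, 0], 1], [[0.008, -0.067, -0.635], [0, 0, 0], 1]]'

```text
time: 12.95
ee_pos: [0.6132, -0.1017, 0.1456]
orientation: [0.052, 0.996, 0.067, -0.001]
wrist_force: [-9.6, 6.6, 8.7]
gripper_width: 0.489
gripper_force: 35.0
```

```bash
python3 st.py
```

```text
axT -0.137591060553229
12.95 [-0.0021 -0.0851  0.1456] yaw 0.135 toolz [ 0.005 -0.104 -0.995] q [ 0.18  0.53 -0.16  1.76  0.24  0.87 -1.55] F [-9.6  6.6  8.7] T [ 2.11  1.95 -0.33] 0.4889695477316433 35.00392019748688
```

Request:
servo_tool --motion '[[[0, 0, 0], [0, 0, 0], -0.3], [[0, 0, 0], [0, 0, 0], -0.3], [[0, 0, 0], [0, 0, 0], -0.3], [[0, 0, 0], [-0.002, 0.015, 0.15], -0.3], [[0, 0, 0], [-0.005, 0.04, 0.4], -0.3], [[0, 0, 0], [-0.01, 0.08, 0.8], -0.3], [[0, 0, 0], [-0.01, 0.08, 0.8], 1], [[0, 0, 0], [-0.01, 0.08, 0.8], 1]]'

```text
time: 13.75
ee_pos: [0.6169, -0.0893, 0.3118]
orientation: [0.055, 0.996, 0.068, 0.008]
wrist_force: [-0.4, -0.2, 0.3]
gripper_width: 0.499
gripper_force: 0.0
```

Request:
servo_tool --motion '[[[0.066, 0.008, 0], [-0.3, -0.05, 0.1], 1], [[0.066, 0.008, 0], [-0.5, -0.05, 0.1], 1], [[0.066, 0.008, 0], [-0.5, -0.05, 0.1], 1], [[0.066, 0.008, 0], [-0.5, -0.05, 0.1], 1]]'

```text
time: 14.15
ee_pos: [0.5136, -0.1001, 0.3259]
orientation: [0.002, 0.998, 0.068, 0.0]
wrist_force: [0.6, -0.1, 0.6]
gripper_width: 0.149
gripper_force: 0.0
```

```bash
python3 look.py w4; python3 st.py; python3 - <<'E'
from h import *
im0=cv2.imread("pics/scene0.png");im=ctrl.read_camera("scene");cv2.imwrite("pics/scene1.png",im)
for k in (im0,im):
    h=cv2.cvtColor(k[230:290,300:350],cv2.COLOR_BGR2HSV)
    m=((h[...,0]>5)&(h[...,0]<17)&(h[...,1]>140)&(h[...,2]>90)).astype(np.uint8)
    m[:30]=0
    ys,xs=np.nonzero(m);print(len(ys),xs.mean()+300,ys.min()+230,ys.max()+230,ys.mean()+230)
a=cv2.resize(im[220:300,290:370],None,fx=5,fy=5,interpolation=2);b=cv2.imread("pics/w4.png")
c=np.zeros((400,400+400,3),np.uint8);c[:,:400]=a;c[:,400:]=b[:400,120:520];cv2.imwrite("pics/chk.png",c)
E
```

```text
14.2 [ 0.5147 -0.0996  0.3258] [2.300e-03 9.976e-01 6.850e-02 3.000e-04] [ 0.31  0.19 -0.21  1.8   0.05  1.16 -1.35] [0.1 0.  0. ]
axT 0.03446787582754512
14.2 [-0.0996 -0.0711  0.3258] yaw 0.137 toolz [ 0.001 -0.005 -1.   ] q [ 0.31  0.19 -0.21  1.8   0.05  1.16 -1.35] F [0.1 0.  0. ] T [ 0.09 -0.    0.03] 0.11180578181009906 0.0
46 323.89130434782606 266 272 269.17391304347825
44 323.75 267 273 270.5
```

View pics/chk.png

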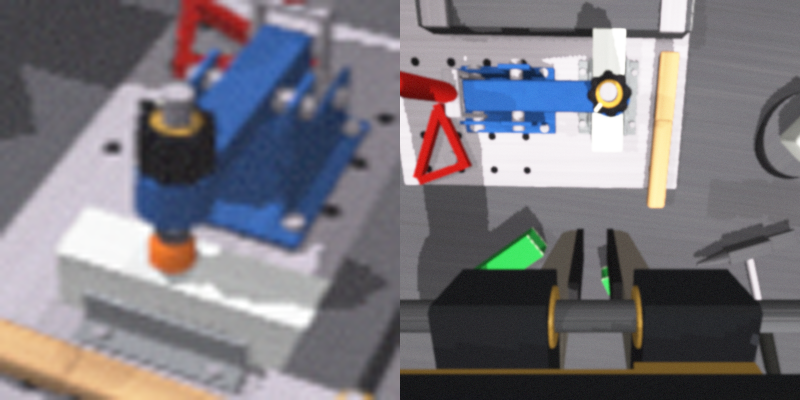

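Right half: the tube's far end meets the rail, and the nut mark has swung to lower-left, about 2.3 rad clockwise. Left half: the pad hangs closer above the tube and the lever is still up. Next is the lever.

Request:
servo_tool --motion '[[[0, 0, 0], [0.25, 0.3, 0], 1], [[0, 0, 0], [0.43, 0.586, 0], 1], [[0, 0, 0], [0.43, 0.586, 0], 1], [[0, 0, 0], [0.43, 0.586, -0.2], 1], [[0, 0, 0], [0.43, 0.586, -0.4], 1], [[0, 0, 0], [0.43, 0.586, -0.6], 1], [[0, 0, 0], [0.43, 0.586, -0.6], 1]]'

```text
time: 14.95
ee_pos: [0.5975, 0.0185, 0.1994]
orientation: [0.002, 0.998, 0.069, -0.006]
wrist_force: [-1.6, -0.5, -0.3]
gripper_width: 0.007
gripper_force: 0.0
```

```bash
python3 look.py w5; python3 st.py; python3 - <<'E'
from h import *
im=ctrl.read_camera("scene");p=proj(ctrl.camera_info("scene"),tow((0,.08,.15))).astype(int);print(p)
c=im[p[1]-60:p[1]+60,p[0]-60:p[0]+60];cv2.imwrite("pics/lev.png",cv2.resize(c,None,fx=4,fy=4,interpolation=2))
E
```

```text
15.0 [0.5995 0.0186 0.203 ] [ 0.0018  0.9976  0.0693 -0.0031] [ 0.11  0.44 -0.26  1.75  0.14  0.98 -1.64] [-0.6 -0.3  1. ]
axT 0.0014918973084999604
15.0 [-0.0012  0.036   0.203 ] yaw 0.139 toolz [-0.006 -0.004 -1.   ] q [ 0.11  0.44 -0.26  1.75  0.14  0.98 -1.64] F [-0.6 -0.3  1. ] T [-0.01 -0.01  0.  ] 0.003581326103690824 0.0
[347 212]
```

View pics/lev.png

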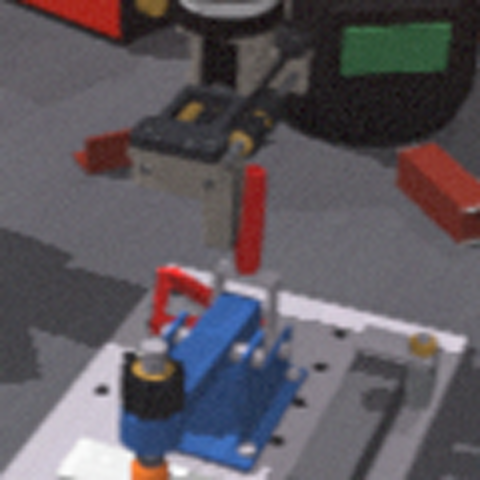

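Request:
servo_tool --motion '[[[0, 0, 0], [0, 0, 0.06], 1], [[0, 0, 0], [-0.009, 0.074, 0.06], 1], [[0, 0, 0], [-0.017, 0.14, 0.06], 1], [[0, 0, 0], [-0.025, 0.21, 0.055], 1], [[0, 0, 0], [-0.032, 0.268, 0.048], 1], [[0, 0, 0], [-0.04, 0.33, 0.03], 1], [[0, 0, 0], [-0.047, 0.39, 0.01], 1], [[0, 0, 0], [-0.054, 0.447, -0.022], 1]]'

```text
time: 15.85
ee_pos: [0.5904, 0.109, 0.2031]
orientation: [0.002, 0.998, 0.069, 0.002]
wrist_force: [0.7, -1.1, 5.5]
gripper_width: 0.005
gripper_force: 2.3
```

Request:
servo_tool --motion '[[[0, 0, 0], [-0.006, 0.05, -0.035], 1], [[0, 0, 0], [-0.013, 0.1, -0.075], 1], [[0, 0, 0], [-0.019, 0.153, -0.121], 1], [[0, 0, 0], [-0.024, 0.19, -0.17], 1], [[0, 0, 0], [-0.029, 0.23, -0.225], 1], [[0, 0, 0], [-0.032, 0.263, -0.281], 1]]'

```text
time: 16.45
ee_pos: [0.5833, 0.1626, 0.1459]
orientation: [0.001, 0.998, 0.069, 0.001]
wrist_force: [0.3, 1.2, 6.4]
gripper_width: 0.01
gripper_force: 2.7
```

```bash
python3 st.py
```

```text
axT -0.026774442984613435
16.45 [1.000e-04 1.809e-01 1.459e-01] yaw 0.139 toolz [ 0.002 -0.002 -1.   ] q [-0.11  0.52 -0.28  1.78  0.19  0.87 -1.91] F [0.3 1.2 6.4] T [ 0.32  0.04 -0.03] 0.009918231855768433 2.7074291557073593
```

Request:
servo_tool --motion '[[[0, 0, 0], [-0.002, 0.02, -0.06], 1], [[0, 0, 0], [-0.004, 0.035, -0.12], 1], [[0, 0, 0], [-0.006, 0.045, -0.18], 1], [[0, 0, 0], [-0.006, 0.05, -0.23], 1], [[0, 0, 0], [-0.006, 0.05, -0.26], 1], [[0, 0, 0], [-0.006, 0.05, -0.26], 1]]'

```text
time: 17.05
ee_pos: [0.582, 0.1757, 0.096]
orientation: [-0.001, 0.998, 0.07, 0.001]
wrist_force: [-3.7, 5.3, 15.8]
gripper_width: 0.005
gripper_force: 8.1
```

```bash
python3 st.py
```

```text
axT 0.0015450884941353802
17.05 [0.0004 0.194  0.096 ] yaw 0.141 toolz [ 0.003  0.001 -1.   ] q [-0.15  0.59 -0.27  1.8   0.21  0.78 -1.95] F [-3.7  5.3 15.8] T [1.41 0.95 0.01] 0.004776008193230321 8.053123361896724
```

Request:
servo_tool --motion '[[[0, 0, 0], [0, 0, -0.02], 1], [[0, 0, 0], [0, 0, -0.04], 1], [[0, 0, 0], [0, 0, -0.04], 1], [[0, 0, 0], [0, 0, -0.04], 1]]'

```text
time: 17.45
ee_pos: [0.5824, 0.1759, 0.0951]
orientation: [0.0, 0.998, 0.07, 0.002]
wrist_force: [-19.7, -0.8, 63.4]
gripper_width: 0.007
gripper_force: 31.9
```

Solid stop: 63 N with under 1 mm of motion. Lifting away and checking.

Request:
servo_tool --motion '[[[0, 0, 0], [0, 0, 0.05], 1], [[0, 0, 0], [0, 0, 0.3], 1], [[0, 0, 0], [0, -0.1, 0.7], 1], [[0, 0, 0], [-0.3, -0.3, 1], 1], [[0, 0, 0], [-0.5, -0.5, 1], 1], [[0, 0, 0], [-0.5, -0.5, 1], 1], [[0, 0, 0], [-0.5, -0.5, 1], 1], [[0, 0, 0], [-0.5, -0.5, 1], 1]]'

```text
time: 18.25
ee_pos: [0.4815, 0.0694, 0.2863]
orientation: [0.002, 0.998, 0.068, 0.001]
wrist_force: [1.2, 0.5, -0.5]
gripper_width: 0.005
gripper_force: 0.0
```

```bash
python3 look.py w6; python3 - <<'E'
from h import *
im=ctrl.read_camera("scene")
a=cv2.resize(im[180:300,280:400],None,fx=10/3,fy=10/3,interpolation=2);b=cv2.imread("pics/w6.png")
c=np.zeros((400,800,3),np.uint8);c[:,:400]=a;c[:,400:]=b[:,120:520];cv2.imwrite("pics/fin.png",c)
E
```

```text
18.3 [0.482  0.0705 0.2855] [2.100e-03 9.976e-01 6.870e-02 5.000e-04] [ 0.07  0.16 -0.31  1.92  0.06  1.06 -1.71] [ 0.8  0.6 -0.8]
```

View pics/fin.png

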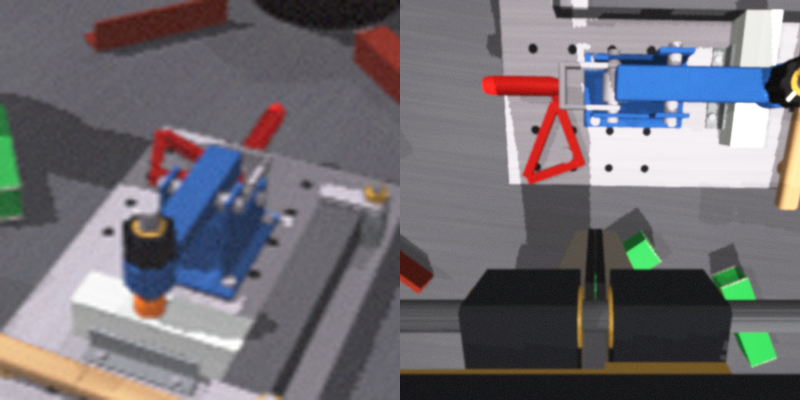

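The lever lies level (right half, (485,85) to (560,85)), the pad sits on the tube, the tube end is at the rail, and the other tools have not been disturbed.

```bash
python3 -c "
from plant import ctrl
print(ctrl.sign_off())"
```

```text
the job is handed in; nothing more can be done
None
```

The job is handed in: the tube is butted on the rail, the nut is set about 3.8 rad from its stop, and the lever is fully down; the clamp force was not measured, and the sign-off returned no verdict.

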